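# Close the cam-locked clamping jig on a brass plug

## Task

Clamp the brass plug in the jig by pushing only, grasping nothing: push the lever round clockwise until it points straight ahead along the slide, so that the cam is at its low point, then push the slide's thumb plate forward until the slide is fully home, and only then push the lever on clockwise as far as it goes, to lock the cam behind the jaw. Do not touch or lift the plug with the robot, and leave the things lying around where they are.

Things in the scene. Friction and masses are not known exactly. Their poses are not given: they have to be found in the camera images.
- jig: Clamping jig: dark steel base plate 190x128x10 mm fixed to the counter. Origin on the counter below the cam's pivot; z up; x the way the slide closes (away from the robot, yawed up to 25 degrees), y to its left. Plate x -68 to 122 mm. Fixed jaw: face at x = 87.5, top 38 mm above the counter. Cheeks beside the gap 40 mm apart, top 24. Side guides y 50 to 64 either side, top 43.
- cam (a joint): Turn of cam and lever, rad, clockwise from above, stops at 0 and 3.14. 0: nose towards the robot, blocking the slide, lever to jig +y (left). 1.57: low point, nose sideways, lever straight ahead (jig +x); the slide passes from 1.25 to 1.9. 3.14: locked, nose ahead behind the moving jaw, lever to jig -y (right). Starts at 0 to 0.35. Stays where left; friction 0.2 N m, 3 N at the knob.
- lever_knob (a point): Middle of the upright black knob on the lever's end: round post, 16 mm diameter, 49 to 91 mm above the counter, this point at 75. It circles the pivot at 70 mm radius: at cam angle a it stands at jig x = 70 sin(a), y = 70 cos(a) mm. The lever bar lies 45 to 52 mm above the counter.
- cam_nose (a point): Tip of the nose of the flat steel cam plate, 40 mm from the pivot, 24 mm above the counter; the cam's round back has 14 mm radius. The lever above the cam is a quarter turn clockwise from the nose.
- slide (a joint): Travel of the follower slide, m, along jig +x: 0 back, 0.025 fully home at its stop. Aluminium frame 97 x 104 mm round the cam: thumb plate and follower bar at the robot's end, moving jaw at the far end (top 38 mm). Starts at 0 to 0.003; the nose stops it at 0.005 to 0.007. Friction 4 N; stays where left. At home the jaws are 28.5 mm apart.
- slide_push (a point): Centre of the robot-side face of the slide's thumb plate, 40 mm above the counter, at jig x = -63 mm + travel, y = 0. The face looks along jig -x, is 60 mm wide and reaches from 11 to 59 mm above the counter. Push along jig +x.
- brass_plug: Brass pipe plug, square head up, flange 27 mm across, 25 mm high, loose on the jig's plate (10 mm above the counter) between the jaws. Origin at the centre of its underside. The moving jaw shoves it towards the fixed jaw.
- brass_elbow: Bystander: small brass pipe elbow, 37x37x26 mm, loose on the counter; origin at the centre of its underside.
- tape_spool: Bystander: spool of thread-seal tape, 53 across and 16 mm, loose on the counter; origin at the centre of its underside.
- brass_nipple: Bystander: threaded brass nipple with a hexagon, 25x34x29 mm, loose on the counter; origin at the centre of its underside.
- tin: Bystander: round lidded tin, 62 across and 34 mm, loose on the counter; origin at the centre of its underside.
- grey_elbow: Bystander: grey plastic pipe elbow, 42x42x26 mm, loose on the counter; origin at the centre of its underside.
- tape_rule: Bystander: tape measure in its case, 38x90x65 mm, loose on the counter; origin at the centre of its underside.
Mind the look-alikes: they are no part of the job. There is more than one size of the jig; the job needs the smaller.

How it is judged:
By the outcome, as a careful person would: the job done as asked, in the order asked, and still so for the second after the job is handed in, with the robot touching nothing.
It also fails if it takes over 64 s, if anything falls off the work surface, if the arm or the gripper's body presses on something with over 40 N, if the wrist force passes 120 N, or if a joint passes its speed limit or range.

## Robot

A 6-joint arm with a two-finger parallel gripper is mounted at the origin on the work surface; the furniture and walls round the work are solid. World frame = base frame: x ahead of the robot, y to its left, z up, the work surface at z = 0. Lengths are in m, angles in degrees, forces in N, time in s.
With the tool pointing down it reaches from about 0.325 to 0.85 m from the base axis. Payload 15.5 kg.
Tool frame: the origin (TCP) lies at the very end of the fingers, on their centre line; the grasp point (between the pads) lies arm.grip_depth behind it (arm.grip_depth is the distance from the TCP to the grasp point, in m); z points along the fingers, y is the line along which they close (so a half turn about z gives the same grasp; the last joint's range is limited). The gripper opens to 91 mm and grips with 3 to 60 N. Pads are 32 mm wide; open, the fingers measure 118 mm over their backs; the gripper's body (76 mm by 178 mm) begins 60 mm behind the grasp point.
Start: joints at [-5.472, 28.281, 77.091, -0, 74.628, -5.472], TCP at [0.625, 0, 0.214] pointing down, gripper open.
Joint ranges: [-166.48, 166.48], [-47.26, 123.95], [12.59, 153.08], [-70.14, 250.14], [6.76, 159.57], [-176.63, 176.63]. Speed limits (degrees/s): [108.29, 108.29, 147.25, 172.46, 172.46, 172.46].

## Interface

Orientations are given as a 3x3 rotation matrix whose columns are the frame's x, y, z axes.
In Python, from rig import arm gives the robot as it stands. Calls block until the motion is done:
- arm.move_to(position, orientation): joint-space move of the TCP to a pose.
- arm.move_l(position, orientation=None, feed=0.15): straight line of the TCP; orientation=None keeps the orientation; feed is the mean speed in m/s.
- arm.move_joints(angles): joint-space move.
- arm.grip(opening): finger opening in m; the grip force is fixed at half the most; returns when the fingers have stopped.
- arm.sleep(seconds).
- arm.solve_ik(position, orientation): joint angles nearest the present ones, or None.
- arm.snapshot(name): name is "scene" or "side" or "wrist"; returns the picture (400x640x3 uint8, red, green, blue); there is no depth.
- arm.get_calibration(name): a dict with "intrinsics" (3x3 intrinsics, pixels), "cam_to_world" (4x4, takes a point from camera to world coordinates). Camera axes: x right, y down, z forward; pixel columns grow to the right and rows downward; lengths in m; the calibration is good to about 2 mm. A picture is of the moment at which its call begins: read the wrist's pose just before it. get_calibration takes no time and is no camera call; for the wrist camera it gives the pose at the moment of the call.
A pose or a line that the arm cannot do raises arm.Unreachable and nothing moves.
- arm.sign_off(): hands the job in; it is judged then, once.
Readings, each from a call of its own:
- arm.current_t(): time.
- arm.current_joint_positions(): joint angles.
- arm.current_dq(): joint speeds.
- arm.current_tau(): joint torques, N m.
- arm.current_ee_pos(): TCP position.
- arm.current_tool_rot(): TCP orientation.
- arm.current_force(): force on the tool from outside, world axes, zero at the start.
- arm.current_torque(): the same for the moment, N m.
- arm.current_width(): finger opening in m.
- arm.current_grasp_force(): force on a finger pad.
Only numpy, scipy, OpenCV 4.12 (cv2) and the standard library are available. Lean on these libraries where they do the work, as an engineer would, in place of code of your own. Each camera call takes 0.05 s, during which the arm holds its last target. There are 200 camera calls.

## Working session

There is one attempt and no reset: what is moved stays moved. The work goes in short steps, each a Python script; the robot and the scene stay as the last script left them, time stands still between calls to the robot, and variables do not carry over. Pictures are saved under pics/ and viewed, at most 10 in all, crops included, and the job is handed in when it is done.

```bash
mkdir -p pics; ls; python3 - <<'E'
from rig import arm
import cv2,numpy as np
for n in("scene","side","wrist"):
    c=arm.get_calibration(n);print(n,np.round(c["intrinsics"],1).tolist(),np.round(c["cam_to_world"],3).tolist())
    im=arm.snapshot(n)[:,:,::-1];cv2.imwrite(f"pics/{n}0.png",im)
a=cv2.imread("pics/scene0.png");b=cv2.imread("pics/side0.png")
print(arm.grip_depth,arm.current_t())
E
```

```text
pics
scene [[420.4, 0.0, 319.4], [0.0, 420.4, 200.3], [0.0, 0.0, 1.0]] [[0.881, -0.31, 0.358, 0.078], [-0.473, -0.551, 0.687, -0.743], [-0.015, -0.775, -0.632, 0.81], [0.0, 0.0, 0.0, 1.0]]
side [[391.7, 0.0, 324.1], [0.0, 391.7, 202.0], [0.0, 0.0, 1.0]] [[0.996, -0.019, 0.091, 0.403], [-0.091, -0.371, 0.924, -0.92], [0.016, -0.928, -0.371, 0.478], [0.0, 0.0, 0.0, 1.0]]
wrist [[315.0, 0.0, 321.6], [0.0, 315.0, 203.7], [0.0, 0.0, 1.0]] [[1.0, -0.001, -0.002, 0.625], [-0.001, -0.956, -0.294, 0.085], [-0.001, 0.294, -0.956, 0.383], [0.0, 0.0, 0.0, 1.0]]
0.0188 0.15
```

View pics/scene0.png

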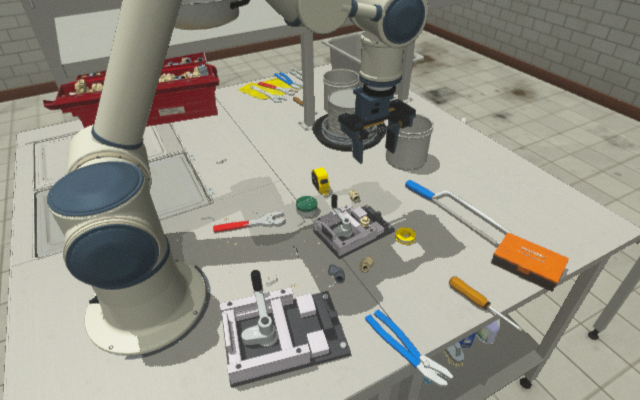

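View pics/wrist0.png

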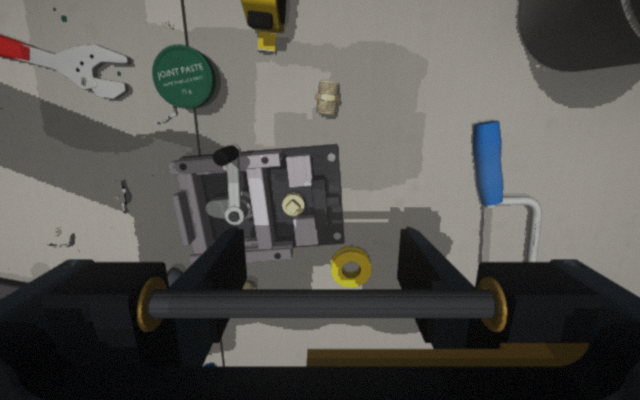

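The smaller jig, with the plug in it, is at scene (352,228) and wrist (255,205). The look-alike is the larger jig at scene (285,335), nearer the base. The one at wrist (255,205) fits because its plate should be about 190 mm long and it holds the brass plug. An enlarged crop will confirm this.

```bash
python3 - <<'E'
import cv2
a=cv2.imread("pics/wrist0.png")[125:275,155:355];cv2.imwrite("pics/crop1.png",cv2.resize(a,None,fx=4,fy=4,interpolation=cv2.INTER_CUBIC))
E
```

```text
(no output)
```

View pics/crop1.png

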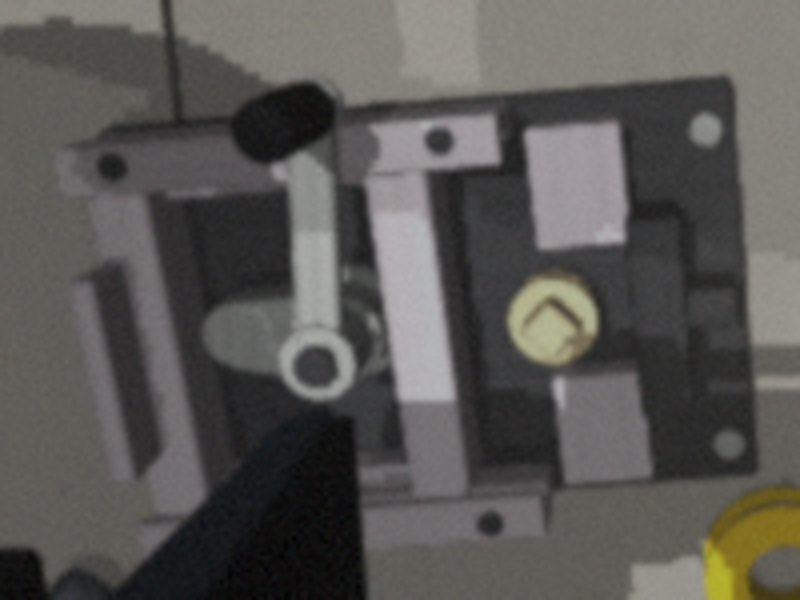

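The crop confirms it: the plug sits between the jaws at crop (553,320) and the jig is the small one. The hub is at crop (317,364), the knob top at (258,135) and the nose points left at (205,335). The far plate corners are at (730,80) and (755,470). The guide screws are at (112,166), (440,140) and (490,522).

```bash
cat > h.py <<'E'
import numpy as np
def ray(cal,uv,z):
    K,T=cal["intrinsics"],cal["cam_to_world"]
    d=T[:3,:3]@np.linalg.inv(K)@[uv[0],uv[1],1.]; o=T[:3,3]
    return (o+d*(z-o[2])/d[2])
E
python3 - <<'E'
from rig import arm
from h import *
c=arm.get_calibration("wrist")
def P(x,y,z): return ray(c,(155+x/4-.4,125+y/4-.4),z)[:2]
pts=dict(c1=(730,80,.01),c2=(755,470,.01),h1=(112,166,.043),h2=(440,140,.043),h3=(490,522,.043),hub=(317,364,.055),knobtop=(258,135,.091),knobbase=(312,130,.052),plug=(553,320,.035),th1=(80,285,.059),th2=(120,478,.059),j1=(385,175,.038),j2=(440,495,.038),bs1=(732,128,.01))
q={k:P(*v) for k,v in pts.items()}
for k in q: print(k,q[k].round(4))
def yaw(a,b,off): d=q[b]-q[a]; print(a,b,np.linalg.norm(d).round(4),np.degrees(np.arctan2(d[1],d[0])).round(2)+off)
yaw("c1","c2",90);yaw("h1","h2",0);yaw("h2","h3",90);yaw("th1","th2",90);yaw("j1","j2",90)
E
```

```text
c1 [0.6427 0.0428]
c2 [ 0.6524 -0.0815]
h1 [0.4729 0.0235]
h2 [0.5628 0.0305]
h3 [ 0.5715 -0.0835]
hub [ 0.5277 -0.0296]
knobtop [0.5293 0.0394]
knobbase [0.5309 0.0346]
plug [ 0.5912 -0.0231]
th1 [ 0.4673 -0.0058]
th2 [ 0.4707 -0.062 ]
j1 [0.5461 0.02  ]
j2 [ 0.5561 -0.0771]
bs1 [0.6435 0.0287]
c1 c2 0.1246 4.469999999999999
h1 h2 0.0901 4.47
h2 h3 0.1144 4.359999999999999
th1 th2 0.0563 3.519999999999996
j1 j2 0.0976 5.8700000000000045
```

```bash
cat >> h.py <<'E'
from rig import arm
O=np.array([.527,-.029]);Y=np.radians(4.45)
J=np.array([[np.cos(Y),-np.sin(Y)],[np.sin(Y),np.cos(Y)]])
def W(x,y,z): return np.append(O+J@[x,y],z)
def R(a,s):   # tool x = s * clockwise tangent at cam angle a
    t=s*np.append(J@[np.cos(a),-np.sin(a)],0); z=np.array([0,0,-1.])
    return np.column_stack([t,np.cross(z,t),z])
def pose(a,gap,s,z=.058):  # pusher face 'gap' behind the knob
    d=.024+gap
    return W(.07*np.sin(a)-d*np.cos(a),.07*np.cos(a)+d*np.sin(a),z),R(a,s)
E
python3 - <<'E'
from h import *
import cv2
print(arm.current_tool_rot().round(2).tolist())
s=1 if arm.current_tool_rot()[1,0]<0 else -1
print("s",s)
arm.grip(0)
p,r=pose(.1,.014,s,.13); arm.move_to(p,r)
print(arm.current_joint_positions(),arm.current_t())
c=arm.get_calibration("wrist")
arm.move_l(p*[1,1,0]+[0,0,.058],feed=.1); f0=arm.current_force();print("f0",f0)
for a,g in [(.1,.008),(.1,.004),(.1,.0),(.25,0),(.45,0)]:
    arm.move_l(*pose(a,g,s),feed=.06); f=arm.current_force()-f0;print(a,g,f.round(1),arm.current_t())
    if np.linalg.norm(f)>25: break
for n in("wrist","scene"):
    cv2.imwrite(f"pics/{n}1.png",arm.snapshot(n)[:,:,::-1])
w=cv2.imread("pics/wrist1.png");q=cv2.resize(cv2.imread("pics/scene1.png")[160:280,270:430],(533,400),interpolation=cv2.INTER_CUBIC)
cv2.imwrite("pics/both1.png",cv2.resize(np.hstack([cv2.resize(w,(480,300)),cv2.resize(q,(320,300))]),(800,300)))
E
```

```text
[[-0.0, 1.0, -0.0], [1.0, 0.0, 0.0], [0.0, -0.0, -1.0]]
s -1
[-2.08388295e+00  2.40987678e+01  1.01241096e+02 -3.78899707e-04
  5.46183090e+01 -9.07283136e+01] 2.9
f0 [ 0.07300014 -0.94401957  0.59168422]
0.1 0.008 [-0.1  1.1 -0.5] 4.0167
0.1 0.004 [-0.3  1.3 -0.5] 4.2667
0.1 0.0 [ 0.1  0.6 -0.8] 4.5167
0.25 0 [-0.9  1.5 -1.3] 4.85
0.45 0 [-1.2  1.6 -0.4] 5.25
```

View pics/both1.png

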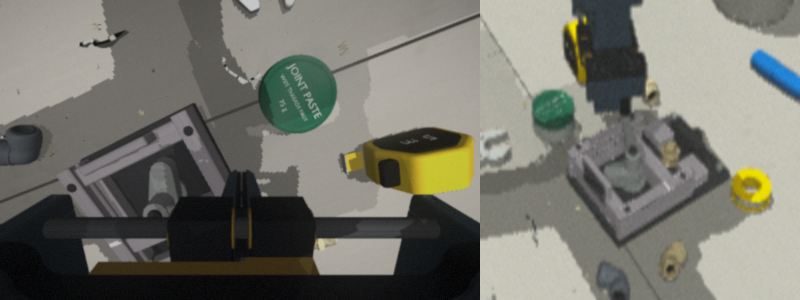

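The wrist view shows the closed fingers at (240,200), inside the left guide and behind the knob. Nothing else is near them. I'll carry on round the arc to 1.57, back off and look.

```bash
python3 - <<'E'
from h import *
import cv2
s=-1
for a in [.65,.85,1.05,1.25,1.42,1.57]:
    arm.move_l(*pose(a,0,s),feed=.08); print(a,arm.current_force().round(1))
p,r=pose(1.57,.02,s);arm.move_l(p,r)
arm.move_to(W(.02,.0,.25)-[0,.02,0],R(1.57,s))
arm.snapshot("wrist")
c=arm.get_calibration("wrist");np.savez("c2.npz",**c)
cv2.imwrite("pics/w2.png",arm.snapshot("wrist")[:,:,::-1]);print(arm.current_t())
for n,q in dict(hub=W(0,0,.055),knob=W(.07,0,.091),th=W(-.063,0,.059)).items():
    T=np.linalg.inv(c["cam_to_world"]);v=c["intrinsics"]@(T[:3,:3]@q+T[:3,3]);print(n,(v[:2]/v[2]).round(1))
E
```

```text
0.65 [ 0.2  0.2 -0.3]
0.85 [ 0.   0.4 -0.6]
1.05 [ 0.   0.3 -0.6]
1.25 [-1.1  0.1  0.4]
1.42 [-0.8 -0.6  0. ]
1.57 [0.4 0.4 0.3]
8.6
hub [306.4 165.9]
knob [371.2 172. ]
th [251.5 166.5]
```

View pics/w2.png

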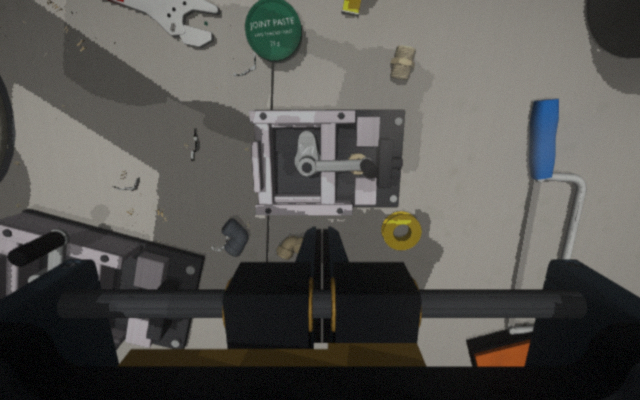

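The lever points straight ahead: hub at (307,166), knob top at (371,168) against a predicted (371,172), so a is about 1.51. The nose is sideways at (303,137), inside the pass window. Next I'll push the slide.

```bash
python3 - <<'E'
from h import *
import cv2
s=-1;r=R(0,s);z=.032
arm.move_to(W(-.105,0,.15),r)
arm.move_l(W(-.105,0,z),feed=.12); f0=arm.current_force();ex=np.append(J@[1,0],0)
x=-.085; arm.move_l(W(x,0,z),feed=.1)
while x<-.040:
    x+=.002 if x<-.058 else .001
    arm.move_l(W(x,0,z),feed=.03); f=(arm.current_force()-f0)@ex; print(round(x,4),round(f,1),end="; ")
    if f<-22: break
print(arm.current_t())
arm.move_l(W(x-.025,0,z)); arm.move_l(W(x-.025,0,.15),feed=.2)
arm.move_to(W(.02,.0,.25)-[0,.02,0],R(1.57,s))
arm.snapshot("wrist");cv2.imwrite("pics/w3.png",arm.snapshot("wrist")[:,:,::-1]);print(arm.current_t())
a=cv2.imread("pics/w3.png")[95:225,240:415];cv2.imwrite("pics/w3c.png",cv2.resize(a,None,fx=4,fy=4,interpolation=cv2.INTER_CUBIC))
E
```

```text
-0.083 0.3; -0.081 -0.0; -0.079 -1.6; -0.077 -2.4; -0.075 -2.5; -0.073 -2.1; -0.071 -0.6; -0.069 -2.1; -0.067 -1.5; -0.065 -1.2; -0.063 -1.5; -0.061 -1.1; -0.059 -0.5; -0.057 -1.6; -0.056 -2.4; -0.055 -8.3; -0.054 -12.9; -0.053 -18.0; -0.052 -22.4; 16.3167
18.9417
```

View pics/w3c.png

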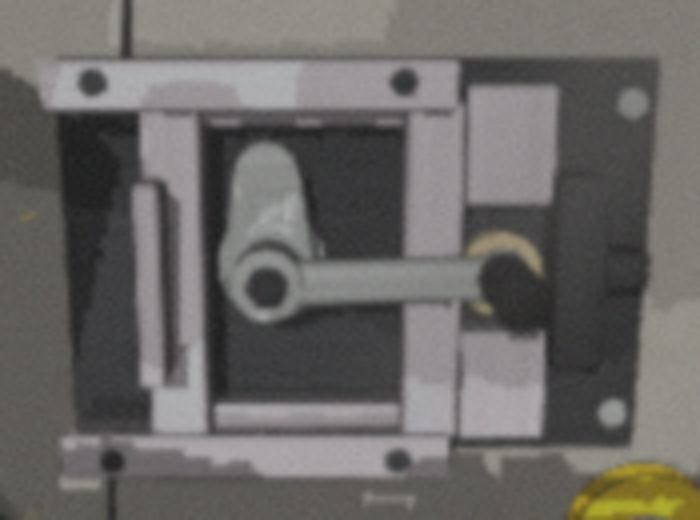

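The slide is home: contact at tool x = -79 mm, a hard stop at -55 mm, so about 24–25 mm of travel. The lever is still straight ahead and the plug lies between the jaws. Now I'll lock the cam.

```bash
python3 - <<'E'
from h import *
import cv2
s=-1
p,r=pose(1.5,.02,s,.13);arm.move_to(p,r);arm.move_l(*pose(1.5,.02,s),feed=.12);f0=arm.current_force()
a=1.5
while a<3.32:
    arm.move_l(*pose(a,0,s),feed=.08); t=np.append(J@[np.cos(a),-np.sin(a)],0)
    f=arm.current_force()-f0;print(round(a,2),(f@t).round(1),end="; ")
    if f@t<-22 or np.linalg.norm(f)>45: break
    a+=.17 if a<2.9 else .025
arm.move_l(*pose(a,.025,s));p,r=pose(a,.025,s,.2);arm.move_l(p,r,feed=.2)
arm.move_to(W(.02,.0,.25)-[0,.02,0]+[0,.03,0],R(1.57,s))
arm.snapshot("wrist");im=arm.snapshot("wrist")[:,:,::-1];cv2.imwrite("pics/w4.png",im);print(arm.current_t())
E
```

```text
1.5 0.6; 1.67 0.5; 1.84 0.3; 2.01 0.1; 2.18 0.5; 2.35 0.9; 2.52 -0.5; 2.69 0.3; 2.86 0.2; 3.03 -0.7; 3.05 -3.3; 3.08 -2.5; 3.1 -2.5; 3.13 -4.7; 3.15 -12.6; 3.18 -19.0; 3.2 -28.2; 28.0083
```

View pics/w4.png

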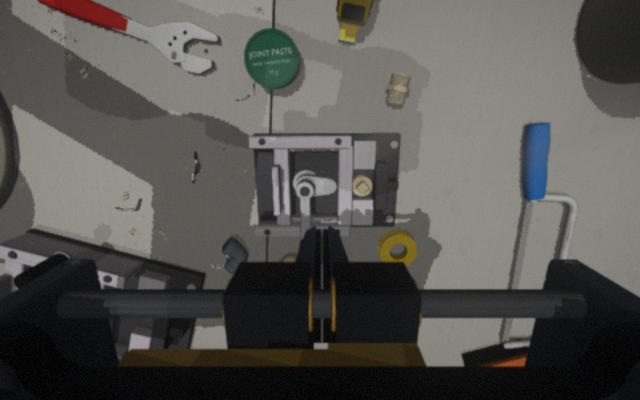

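The lever points to jig -y from the hub at (305,190). The nose points ahead behind the jaw at (330,187), the plug is upright at (363,186), and the bystanders in view are undisturbed. The stop was felt at about 3.14.

```bash
python3 -c "
from rig import arm
arm.sleep(.3);print(arm.sign_off())"
```

```text
the job is handed in; nothing more can be done
None
```

The plug is clamped: I pushed the lever straight ahead, pushed the slide fully home, then locked the cam at its stop, touching neither the plug nor the bystanders; the job was handed in at about 28 s.

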